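Put the terrain models back into their fitted trays

TASK

Pack up after painting: pick up the four grey terrain models one by one and set each, upright, flat on the floor of the wooden tray whose recess has the shape and size of its base (tower: square, wall: long, silo: large round, column: small round), with the square and the long base lined up with the sides of their trays. Set them down gently, do not drop them, and leave the glass jar and the paint pot where they stand.

Things in the scene. Friction and masses are not known exactly. Their poses are not given: they have to be found in the camera images.
- tower_mid (a point): Grey plastic watchtower model on a square base, sizes in mm: base 46 x 46 x 4, on it a square shaft 30 x 30 up to height 56, four small corner merlons (9 x 9 each, within the shaft's outline) up to 66 in all. About 70 g. Loose, upright. Point: on its vertical middle axis, half-way up (33 above its underside). x and y are parallel to the sides of base and shaft, z up.
- silo_mid (a point): Grey plastic silo model on a large round base, sizes in mm: base 60 across and 4 thick, on it a cylinder 38 across up to height 46, then a cone roof to 60 in all. About 70 g. Loose, upright. Point: on its axis, half-way up (30 above its underside). z up along the axis.
- column_mid (a point): Grey plastic column model on a small round base, sizes in mm: base 32 across and 4 thick, on it a plain straight shaft 20 across up to 58 in all. About 40 g. Loose, upright. Point: on its axis, half-way up (29 above its underside). z up along the axis.
- wall_mid (a point): Grey plastic ruined-wall model on a long rectangular base, sizes in mm: base 84 (x) x 36 (y) x 4, on it a wall 14 thick (y) along x: the middle 44 of its length reaches 50 high, the lower end piece at -x 38 and that at +x 26 (the wall is 72 long). About 60 g. Loose, upright. Point: middle of the base in plan, 25 above its underside. x along the wall, y across it, z up.
- tray_square: Wooden tray with a square recess, 62 x 62 mm inside, rim 5 thick (72 x 72 outside). Light wooden floor 4 thick, dark wooden rim; the rim's top is 10 above the table, so the recess is 6 deep; 8 of play all round the base that belongs in it. Fixed to the table. Origin: centre of its underside, on the table; x and y parallel to its sides, z up.
- tray_large_round: Wooden round tray, the larger of the two: recess 76 mm across, rim 5 thick (86 outside). Light wooden floor 4 thick, dark wooden rim; the rim's top is 10 above the table, so the recess is 6 deep; 8 of play all round the base that belongs in it. Fixed to the table. Origin: centre of its underside, on the table; z up.
- tray_small_round: Wooden round tray, the smaller of the two: recess 48 mm across, rim 5 thick (58 outside). Light wooden floor 4 thick, dark wooden rim; the rim's top is 10 above the table, so the recess is 6 deep; 8 of play all round the base that belongs in it. Fixed to the table. Origin: centre of its underside, on the table; z up.
- tray_long: Wooden tray with a long rectangular recess, 100 (x) x 52 (y) mm inside, rim 5 thick (110 x 62 outside). Light wooden floor 4 thick, dark wooden rim; the rim's top is 10 above the table, so the recess is 6 deep; 8 of play all round the base that belongs in it. Fixed to the table. Origin: centre of its underside, on the table; x along its length, z up.
- jar: Bystander: closed glass jar with a white lid, 60 mm across, 75 high, standing loose at one side of the work. Origin: centre of its underside. To be left alone.
- paint_pot: Bystander: small closed blue paint pot with a white lid, 36 mm across, 42 high, standing loose at the other side. Origin: centre of its underside. To be left alone.
There are look-alikes about, which are no part of the job. Leave any pink look-alike of the tray_square alone. What is shaped like the part that bears tower_mid but blue is not meant.

How it is judged (in metres and radians):
At the end, for the whole second after the job is handed in: Each model at rest, upright within 0.1 rad, on the floor of its own tray (height +3/-4 mm), its middle within 12 mm of the tray's; tower and wall parallel to their trays' sides within 0.26 rad (tower: any quarter turn, wall: either way); jar and paint pot upright within 20 mm of their start (horizontal distance between tower_mid and tray_square below 0.012 m and z of tower_mid in the frame of tray_square between 0.033 and 0.04 m and angle between each of tower_mid, silo_mid, column_mid, wall_mid, jar, paint_pot's own z axis and vertical below 0.1 rad and linear speed of each of tower, silo, column, wall below 0.02 m/s and angular speed of each of tower, silo, column, wall below 0.2 rad/s and (angle between the x axis of tower_mid and the x axis of tray_square, either way round below 0.26 rad or angle between the x axis of tower_mid and the y axis of tray_square, either way round below 0.26 rad) and horizontal distance between silo_mid and tray_large_round below 0.012 m and z of silo_mid in the frame of tray_large_round between 0.03 and 0.037 m and horizontal distance between column_mid and tray_small_round below 0.012 m and z of column_mid in the frame of tray_small_round between 0.029 and 0.036 m and horizontal distance between wall_mid and tray_long below 0.012 m and z of wall_mid in the frame of tray_long between 0.025 and 0.032 m and angle between the x axis of wall_mid and the x axis of tray_long, either way round below 0.26 rad and distance of each of jar, paint_pot from where it was at the start of the episode below 0.02 m); the robot touches nothing.
It fails at once if a model is dropped or thrown (faster than 0.7 m/s while the fingers do not touch it: a fall of about 25 mm) ((linear speed of tower above 0.7 m/s and contact force between the fingers and tower below 0.01 N) or (linear speed of silo above 0.7 m/s and contact force between the fingers and silo below 0.01 N) or (linear speed of column above 0.7 m/s and contact force between the fingers and column below 0.01 N) or (linear speed of wall above 0.7 m/s and contact force between the fingers and wall below 0.01 N)).
It fails at once if the jar is moved by more than 20 mm or tipped over (distance of jar from where it was at the start of the episode above 0.02 m or angle between jar's own z axis and vertical above 0.5 rad).
It fails at once if the paint pot is moved by more than 20 mm or tipped over (distance of paint_pot from where it was at the start of the episode above 0.02 m or angle between paint_pot's own z axis and vertical above 0.5 rad).
It also fails if it takes over 104 s, if anything falls off the work surface, if the arm or the gripper's body presses on something with over 40 N, if the wrist force passes 120 N, or if a joint passes its speed limit or range.

ROBOT

A 6-joint arm with a two-finger parallel gripper is mounted at the origin on the work surface. World frame = base frame: x ahead of the robot, y to its left, z up, the work surface at z = 0. Lengths are in m, angles in degrees, forces in N, time in s.
With the tool pointing down it reaches from about 0.375 to 0.9 m from the base axis. Payload 3.1 kg.
Tool frame: the origin (TCP) lies midway between the tips of the shut fingers; the grasp point (between the pads) lies 19 mm behind it (ctrl.hold_point_z is the distance from the TCP to the grasp point, in m); z points along the fingers, x is the direction in which the jaws open and shut, and the axes are right-handed (so a half turn about z gives the same grasp; the last joint's range is limited). The gripper opens to 85 mm and grips with 20 to 120 N. Pads are 22 mm wide; open, the fingers measure 114 mm over their backs; the gripper's body (76 mm by 85 mm) begins 54 mm behind the grasp point. The pads swing forward as they close: fully open they stand 13 mm farther back than shut.
Start: joints at [61.392, 30.224, 82.088, -0, 67.689, -10.227], TCP at [0.197, 0.593, 0.202] pointing down, gripper open.
Joint ranges: [-176.69, 176.69], [-43.24, 126.21], [12.49, 139.97], [-82, 262], [0, 151.66], [-163.58, 163.58]. Speed limits (degrees/s): [159.86, 159.86, 180, 180, 180, 180].

INTERFACE

Orientations are given as a 3x3 rotation matrix whose columns are the frame's x, y, z axes.
In Python, from station import ctrl, imaging, ticket, finder gives the robot as it stands. The module is installed in compiled form; this text tells all that it offers.
- The arm moves only by the tool send_rows, never from a script. Its argument "commands" is one flat list of numbers, 5 for each row, row after row: the shift along the world's x, y, z in m, then the turn about the world's z in degrees, then the opening, from 0 (shut) to 1 (fully open). In form: [x, y, z, yaw, claw, x, y, z, yaw, claw, ...]. A call has 1 to 10 rows; each row shifts and turns the pose as measured when the row begins; what a row does not reach is not made up. A row lasts 1/12 s, in which the tool goes at most 41.7 mm and 7.16 degrees, less where a joint would pass 70% of its speed; a pose out of reach is approached as far as the arm can. A call with a gripper value outside its range is refused whole. The fingers move at their own pace and stop on an object; the grip force is fixed at half the most. Time passes only in rows, so rows that do not move let the fingers close. It gives the time, the measured TCP pose, the force and the opening at its end, in the units of the state.
- ctrl.observe(): the state, without advancing time (a new reading comes with each control period).
- imaging.camera(name): name is "scene" or "side" or "wrist"; returns the picture (480x640x3 uint8, red, green, blue); there is no depth.
- imaging.camera_params(name): a dict with "fx", "fy", "cx", "cy" (pixels), "xyz" and "rotation" of the camera in the world; the wrist camera has in their place "T_tool_cam" (4x4, takes a point from camera to tool coordinates, whose origin is the TCP and whose axes are the tool frame's). Camera axes: x right, y up, looking along -z (the intrinsics and any distortion apply to the point x, -y, -z); pixel columns grow to the right and rows downward; lengths in m; the calibration is good to about 2 mm. The wrist camera is an equidistant fisheye: a pixel r from the principal point sees the ray r / f radians off the axis. A picture is of the moment at which its call begins: read the wrist's pose just before it. camera_params takes no time and is no camera call.
- ticket.close_job(): hands the job in, once; it reports no verdict.
Trained networks look in the newest picture that a camera, given by its name, has taken for a name from the list of things; names that differ only in an ending like _2 or _b are one class to them, and where a whole thing is asked for, a point or a joint stands for the part that bears it (a point fixed in the world has none). Each returns a list of dicts, best first, with "confidence" (0 to 1); they miss things now and then, are a little off and sometimes report something else, mostly with a low value. They report only what shows in the picture. A call takes as long as a camera call. They do not tell look-alikes from the thing itself.
- finder.boxes_of(camera, label): "centre" ([row, column] in pixels, amid what is visible of it).
The state is a dict: "t": time; "q": joint angles; "qd": joint speeds; "tau": joint torques, N m; "position": TCP position; "orientation": TCP orientation; "wrist_force": force on the tool from outside, world axes, zero at the start; "moment": the same for the moment, N m; "finger_gap": opening from 0.0 (shut) to 1.0 (fully open).
Only numpy, scipy, OpenCV 4.12 (cv2) and the standard library are available. Lean on these libraries where they do the work, as an engineer would, in place of code of your own. Each camera call takes 0.05 s, during which the arm holds its last target. There are 200 camera calls.

## Working session

There is one attempt and no reset: what is moved stays moved. The work goes in short steps, Python scripts to look and compute and a tool call to move; the robot and the scene stay as the last step left them, time stands still between calls to the robot, and variables do not carry over. Pictures are saved under pics/ and viewed, about 12 in all and at most 16, crops included, and the job is handed in when it is done.

Besides the shell and the picture viewer there is one more tool, called after "Emit:" by a JSON object that holds its "name" and its "arguments", one argument or row to a line. send_rows: Moves the arm, as the interface text tells. Its arguments: {"type":"object","properties":{"commands":{"type":"array","items":{"type":"number"}}},"required":["commands"]}

```bash
mkdir -p pics
cat > h.py <<'E'
from station import ctrl, imaging, ticket, finder
import numpy as np, cv2
def snap(c,fn=None):
    s=ctrl.observe(); im=imaging.camera(c)
    if fn: cv2.imwrite('pics/'+fn,im[:,:,::-1])
    return s,im
def ray(c,rc,s=None):
    p=imaging.camera_params(c); r,cc=rc
    u=np.array([(cc-p['cx'])/p['fx'],(r-p['cy'])/p['fy']])
    if c=='wrist':
        th=np.linalg.norm(u); d=np.array([*(u/max(th,1e-9)*np.sin(th)),np.cos(th)])
        d=d*[1,-1,-1]; T=np.array(p['T_tool_cam']); R=np.array(s['orientation'])
        return R@T[:3,3]+np.array(s['position']), R@T[:3,:3]@d
    d=np.array([u[0],-u[1],-1]); return np.array(p['xyz']),np.array(p['rotation'])@d
def at(c,rc,z,s=None):
    o,d=ray(c,rc,s); return o+d*(z-o[2])/d[2]
def proj(c,P,s=None):
    p=imaging.camera_params(c); P=np.atleast_2d(P)
    if c=='wrist':
        T=np.array(p['T_tool_cam']); R=np.array(s['orientation'])
        q=((P-np.array(s['position']))@R-T[:3,3])@T[:3,:3]*[1,-1,-1]
        rho=np.linalg.norm(q[:,:2],axis=1); th=np.arctan2(rho,q[:,2]); k=(th/np.maximum(rho,1e-9))[:,None]*q[:,:2]
    else:
        q=(P-np.array(p['xyz']))@np.array(p['rotation'])*[1,-1,-1]; k=q[:,:2]/q[:,2:]
    return np.c_[k[:,0]*p['fx']+p['cx'],k[:,1]*p['fy']+p['cy']]
E
python3 - <<'E'
from h import *
for c in ['scene','side']:
    snap(c,c+'0.png'); p=imaging.camera_params(c); print(c,{k:np.round(v,3).tolist() for k,v in p.items()})
    for n,z in [('tower_mid',.033),('silo_mid',.03),('column_mid',.029),('wall_mid',.025),('tray_square',.004),('tray_large_round',.004),('tray_small_round',.004),('tray_long',.004),('jar',.037),('paint_pot',.021)]:
        for b in finder.boxes_of(c,n): print(n,np.round(b['centre']),round(b['confidence'],2),at(c,b['centre'],z).round(3)[:2])
p=imaging.camera_params('wrist');print(p); print(ctrl.observe()['orientation'],ctrl.observe()['t'])
E
```

```text
scene {'fx': 449.635, 'fy': 449.635, 'cx': 313.07, 'cy': 241.815, 'xyz': [1.328, -0.199, 0.747], 'rotation': [[0.227, -0.632, 0.741], [0.974, 0.134, -0.184], [0.017, 0.763, 0.646]]}
tower_mid [240. 462.] 0.71 [0.58 0.37]
tower_mid [244. 425.] 0.7 [0.574 0.273]
silo_mid [285. 191.] 0.89 [ 0.594 -0.292]
column_mid [287. 288.] 0.63 [ 0.643 -0.084]
wall_mid [233. 338.] 0.68 [0.48  0.078]
tray_square [330. 212.] 0.96 [ 0.706 -0.255]
tray_square [244. 274.] 0.95 [ 0.464 -0.086]
tray_square [250. 152.] 0.91 [ 0.423 -0.386]
tray_large_round [213. 392.] 0.98 [0.4   0.257]
tray_large_round [202. 482.] 0.45 [0.406 0.529]
tray_small_round [284. 188.] 0.58 [ 0.562 -0.301]
tray_long [238. 210.] 0.71 [ 0.407 -0.244]
jar [201. 484.] 0.97 [0.44  0.508]
jar [287. 358.] 0.65 [0.682 0.065]
paint_pot [275. 107.] 0.84 [ 0.51  -0.478]
side {'fx': 589.304, 'fy': 589.304, 'cx': 317.822, 'cy': 238.567, 'xyz': [0.047, -0.976, 1.147], 'rotation': [[0.884, 0.339, -0.323], [-0.468, 0.632, -0.618], [-0.006, 0.697, 0.717]]}
tower_mid [176. 280.] 0.58 [0.57  0.263]
tower_mid [230. 272.] 0.19 [0.455 0.069]
silo_mid [
[... 540 characters left out ...]
aint_pot [232. 270.] 0.49 [0.451 0.077]
paint_pot [313. 385.] 0.48 [ 0.578 -0.298]
{'fx': 371.64829954431775, 'fy': 371.64829954431775, 'cx': 315.4297107780406, 'cy': 234.00804351270463, 'T_tool_cam': array([[ 9.99999858e-01,  4.02285282e-05, -5.31286128e-04,
        -7.67382321e-05],
       [-1.27138817e-04, -9.50324276e-01, -3.11261554e-01,
        -7.89697259e-02],
       [-5.17415699e-04,  3.11261577e-01, -9.50324136e-01,
        -1.72101395e-01],
       [ 0.00000000e+00,  0.00000000e+00,  0.00000000e+00,
         1.00000000e+00]])}
[[ 3.15348976e-01  9.48975776e-01 -1.78633618e-06]
 [ 9.48975776e-01 -3.15348976e-01  1.74590163e-05]
 [ 1.60048643e-05 -7.20087267e-06 -1.00000000e+00]] 1.1
```

View pics/scene0.png

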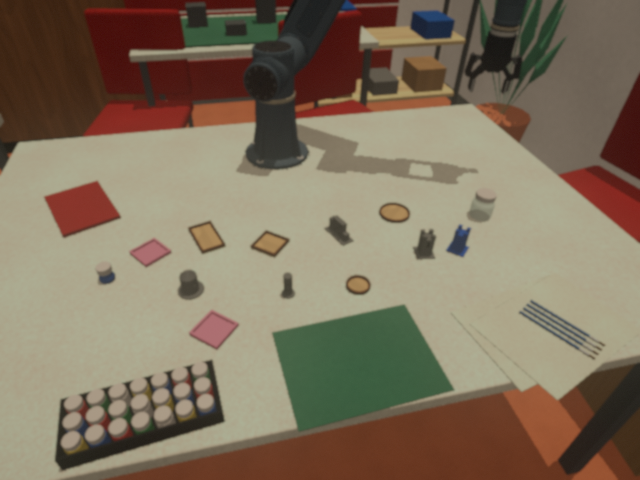

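View pics/side0.png

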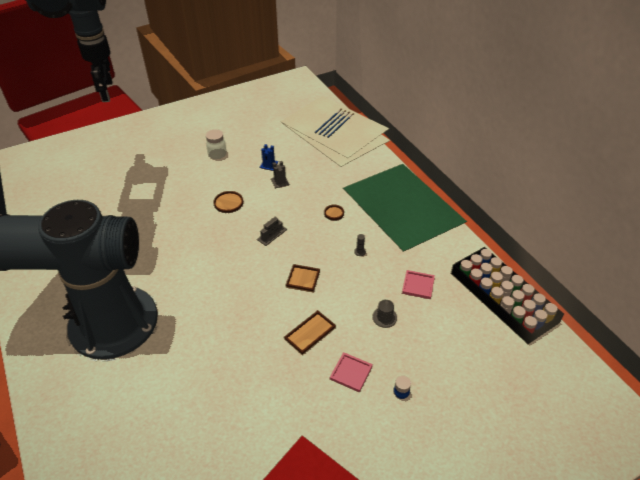

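The pictures show the grey tower at scene (425,243) and its blue twin at (461,240). The wooden square tray is at (271,244), with pink look-alikes at (150,252) and (214,329). The long tray is at (207,237), the large round tray at (394,212) and the small round one at (358,285). The wall is at (339,229), the silo at (189,284), the column at (288,285), the jar at (484,202) and the pot at (105,273). My choices are the grey tower and the wooden square tray. I'll move in for a close look.

Emit:
{"name": "send_rows", "arguments": {
  "commands": [0.028, -0.028, 0.005, 0, 1, 0.028, -0.028, 0.005, 0, 1, 0.028, -0.028, 0.005, 0, 1, 0.028, -0.028, 0.005, 0, 1, 0.028, -0.028, 0.005, 0, 1, 0.028, -0.028, 0.005, 0, 1, 0.028, -0.028, 0.005, 0, 1, 0.028, -0.028, 0.005, 0, 1, 0.028, -0.028, 0.005, 0, 1, 0.028, -0.028, 0.005, 0, 1]
}}

```text
t: 1.93
position: [0.479, 0.3066, 0.2531]
orientation: [[0.299, 0.954, -0.001], [0.954, -0.299, 0.004], [0.004, -0.002, -1.0]]
wrist_force: [-0.1, 0.5, -0.6]
finger_gap: 1.0
```

```bash
cat > look.py <<'E'
from h import *; import sys
def look(fn,cands):
    s,im=snap('wrist',fn); s2=ctrl.observe()
    print('t',s['t'],'tcp',np.round(s['position'],4),'x',np.round(np.array(s['orientation'])[:,0],3),'gap',round(s['finger_gap'],2))
    for n,z in cands:
        for b in finder.boxes_of('wrist',n)[:2]:
            print(n,np.round(b['centre']),round(b['confidence'],2),at('wrist',b['centre'],z,s).round(3)[:2])
    return s,im
E
python3 - <<'E'
from look import *
look('w1.png',[('tower_mid',.033),('wall_mid',.025),('tray_large_round',.004)])
E
```

```text
t 1.9333 tcp [0.479  0.3066 0.2531] x [0.299 0.954 0.004] gap 1.0
tower_mid [269. 317.] 0.7 [0.567 0.282]
tower_mid [253. 392.] 0.6 [0.574 0.37 ]
wall_mid [227. 143.] 0.62 [0.457 0.095]
tray_large_round [134. 257.] 0.71 [0.402 0.263]
```

View pics/w1.png

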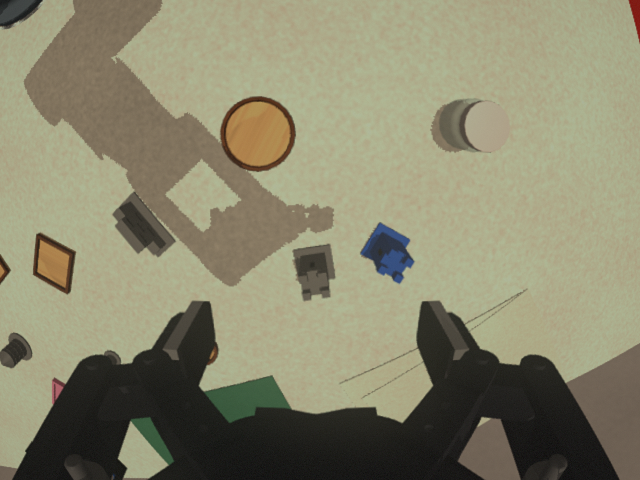

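The wrist view shows the grey tower at (313,272), blue twin at (387,250), wall at (143,225), large round tray at (258,133) and square tray at (54,263). I'll fit silhouettes to get the poses.

```bash
cat > fit.py <<'E'
from look import *
from scipy.optimize import minimize
def box(x0,x1,y0,y1,z0,z1): return np.array([[x,y,z] for x in(x0,x1) for y in(y0,y1) for z in(z0,z1)])/1e3
def cyl(d,z0,z1,d1=None):
    a=np.linspace(0,2*np.pi,40,endpoint=False); c=np.c_[np.cos(a),np.sin(a)]/2
    return np.r_[np.c_[c*d,0*a+z0],np.c_[c*(d if d1 is None else d1),0*a+z1]]/1e3
M=dict(tower=[box(-23,23,-23,23,0,4),box(-15,15,-15,15,4,56)]+[box(a,a+9,b,b+9,56,66) for a in(-15,6) for b in(-15,6)],
 silo=[cyl(60,0,4),cyl(38,4,46),cyl(38,46,60,0)],column=[cyl(32,0,4),cyl(20,4,58)],
 wall=[box(-42,42,-18,18,0,4),box(-22,22,-7,7,4,50),box(-36,-22,-7,7,4,38),box(22,36,-7,7,4,26)],
 tray_square=[box(-36,36,-36,36,0,10)],tray_long=[box(-55,55,-31,31,0,10)],tray_large_round=[cyl(86,0,10)],tray_small_round=[cyl(58,0,10)])
def mask(im,n):
    h=cv2.cvtColor(im,cv2.COLOR_RGB2HSV).astype(int); H,S,V=h[...,0],h[...,1],h[...,2]
    m=((H<25)&(S>95)) if 'tray' in n else ((V<112)&(S<60))
    return m.astype(np.uint8)
def render(c,n,p,s,z=0):
    co,si=np.cos(p[2]),np.sin(p[2]); out=np.zeros((480,640),np.uint8)
    for q in M[n]:
        P=q@np.array([[co,si,0],[-si,co,0],[0,0,1]])+[p[0],p[1],z]
        h=cv2.convexHull(proj(c,P,s).astype(np.float32))
        cv2.fillPoly(out,[np.round(h*16).astype(np.int32)],1,shift=4)
    return out
def fit(c,n,im,s,xy,z=0,rad=60,yaws=None):
    m=mask(im,n); r0=render(c,n,(*xy,0),s,z)
    roi=cv2.dilate(r0,np.ones((2*rad//4+1,)*2)); _,lab=cv2.connectedComponents(m)
    ls=lab[(roi>0)&(m>0)]
    if len(ls)==0: print(n,'no mask'); return
    m=(lab==np.bincount(ls).argmax()).astype(np.uint8)
    def cost(p):
        r=render(c,n,p,s,z); return 1-(r&m).sum()/max((r|m).sum(),1)
    if yaws is None: yaws=[0] if n in('silo','column') or 'round' in n else np.radians(np.arange(0,360 if n=='wall' else 180 if 'long' in n else 90,15))
    best=None
    for y in yaws:
        x0=np.array([*xy,y])
        r=minimize(cost,x0,method='Nelder-Mead',options=dict(initial_simplex=[x0,x0+[.015,0,0],x0+[0,.015,0],x0+[0,0,.2]],xatol=1e-4,fatol=1e-4))
        if best is None or r.fun<best.fun: best=r
    best=minimize(cost,best.x,method='Nelder-Mead',options=dict(initial_simplex=[best.x,best.x+[.004,0,0],best.x+[0,.004,0],best.x+[0,0,.06]],xatol=1e-4,fatol=1e-4))
    print(c,n,'xy',best.x[:2].round(4),'yaw',round(np.degrees(best.x[2])%360,1),'IoU',round(1-best.fun,3)); return best.x
def last(c,fn): return cv2.imread('pics/'+fn)[:,:,::-1].copy()
E
python3 - <<'E'
from fit import *
s=ctrl.observe(); im=last('wrist','w1.png')
for n,xy in [('tower',(.57,.275)),('wall',(.46,.085)),('tray_large_round',(.4,.262)),('tray_square',(.46,-.09))]: fit('wrist',n,im,s,xy)
for c in ['scene','side']:
    im=last(c,c+'0.png')
    for n,xy in [('tower',(.572,.268)),('wall',(.46,.08)),('silo',(.58,-.3)),('column',(.635,-.09)),('tray_large_round',(.4,.26)),('tray_square',(.46,-.088)),('tray_long',(.407,-.248)),('tray_small_round',at('scene',(285,358),.005)[:2])]: fit(c,n,im,None,xy)
E
```

```text
Traceback (most recent call last):
  File "fit.py", line 34, in fit
    r=minimize(cost,x0,method='Nelder-Mead',options=dict(initial_simplex=[x0,x0+[.015,0,0],x0+[0,.015,0],x0+[0,0,.2]],xatol=1e-4,fatol=1e-4))
  File "fit.py", line 29, in cost
    r=render(c,n,p,s,z); return 1-(r&m).sum()/max((r|m).sum(),1)
  File "fit.py", line 19, in render
    h=cv2.convexHull(proj(c,P,s).astype(np.float32))
                     ~~~~^^^^^^^
  File "h.py", line 18, in proj
    p=imaging.camera_params(c); P=np.atleast_2d(P)
ValueError: time passes only in moves, steps and waits
```

```bash
sed -i "s/imaging.camera_params(c)/cp(c)/" h.py
cat >> h.py <<'E'
import functools
@functools.lru_cache(None)
def cp(c): return {k:np.array(v) for k,v in imaging.camera_params(c).items()}
E
cat > all.py <<'E'
from fit import *
s=dict(position=[.479,.3066,.2531],orientation=[[0.299, 0.954, -0.001], [0.954, -0.299, 0.004], [0.004, -0.002, -1.0]]); im=last('wrist','w1.png')
for n,xy in [('tower',(.57,.275)),('wall',(.46,.085)),('tray_large_round',(.4,.262)),('tray_square',(.46,-.09))]: fit('wrist',n,im,s,xy)
for c in ['scene','side']:
    im=last(c,c+'0.png')
    for n,xy in [('tower',(.572,.268)),('wall',(.46,.08)),('silo',(.58,-.3)),('column',(.635,-.09)),('tray_large_round',(.4,.26)),('tray_square',(.46,-.088)),('tray_long',(.407,-.248)),('tray_small_round',at('scene',(285,358),.005)[:2])]: fit(c,n,im,None,xy)
E
python3 all.py
```

```text
wrist tower xy [0.572  0.2767] yaw 79.7 IoU 0.911
wrist wall xy [0.4587 0.0869] yaw 22.2 IoU 0.924
wrist tray_large_round xy [0.4017 0.2641] yaw 2.8 IoU 0.938
wrist tray_square xy [ 0.4605 -0.096 ] yaw 46.9 IoU 0.921
scene tower xy [0.5674 0.2766] yaw 67.1 IoU 0.783
scene wall xy [0.4543 0.0859] yaw 8.8 IoU 0.766
scene silo xy [ 0.5762 -0.296 ] yaw 5.1 IoU 0.77
scene column xy [ 0.6315 -0.0841] yaw 6.6 IoU 0.675
scene tray_large_round xy [0.3915 0.2657] yaw 6.0 IoU 0.733
scene tray_square xy [ 0.4565 -0.0963] yaw 41.7 IoU 0.759
scene tray_long xy [ 0.3919 -0.253 ] yaw 192.9 IoU 0.806
scene tray_small_round xy [0.6414 0.0818] yaw 10.6 IoU 0.701
side tower xy [0.5753 0.3067] yaw 339.5 IoU 0.078
side wall xy [0.4952 0.125 ] yaw 66.9 IoU 0.037
side silo xy [ 0.5762 -0.2597] yaw 340.8 IoU 0.02
side column xy [ 0.6299 -0.0751] yaw 11.6 IoU 0.024
side tray_large_round xy [0.4028 0.266 ] yaw 359.7 IoU 0.887
side tray_square xy [ 0.4617 -0.0939] yaw 50.7 IoU 0.944
side tray_long xy [ 0.4011 -0.2519] yaw 197.5 IoU 0.964
side tray_small_round xy [0.6488 0.0828] yaw 7.8 IoU 0.83
```

Emit:
{"name": "send_rows", "arguments": {
  "commands": [0.0186, -0.006, -0.0226, 1.4, 0.7, 0.0186, -0.006, -0.0226, 1.4, 0.7, 0.0186, -0.006, -0.0226, 1.4, 0.7, 0.0186, -0.006, -0.0226, 1.4, 0.7, 0.0186, -0.006, -0.0226, 1.4, 0.7, 0, 0, 0, 0, 0.7]
}}

```text
t: 2.63
position: [0.5672, 0.2852, 0.137]
orientation: [[0.165, 0.986, -0.002], [0.986, -0.165, 0.009], [0.009, -0.003, -1.0]]
wrist_force: [-0.3, 1.1, -0.3]
finger_gap: 0.698
```

```bash
cat > wf.py <<'E'
from fit import *
# usage: wf.py file name x y [z] ...
def run(fn,items):
    s,im=snap('wrist',fn); print('t',round(s['t'],2),'tcp',np.round(s['position'],4),'toolx deg',round(np.degrees(np.arctan2(s['orientation'][1][0],s['orientation'][0][0])),1),'gap',round(s['finger_gap'],2))
    vis=im.copy()
    for n,xy,*z in items:
        p=fit('wrist',n,im,s,xy,*(z or [0]))
        if p is not None:
            c,_=cv2.findContours(render('wrist',n,p,s,*(z or [0])),cv2.RETR_EXTERNAL,cv2.CHAIN_APPROX_NONE); cv2.drawContours(vis,c,-1,(255,0,0),1)
    cv2.imwrite('pics/v_'+fn,vis[:,:,::-1])
E
python3 -c "
from wf import *
run('w2.png',[('tower',(.572,.277)),('wall',(.4587,.087)),('tray_large_round',(.401,.264))])"
```

```text
t 2.63 tcp [0.5672 0.2852 0.137 ] toolx deg 80.5 gap 0.7
wrist tower xy [0.5769 0.2755] yaw 86.8 IoU 0.746
wrist wall xy [0.4581 0.0867] yaw 22.7 IoU 0.92
wrist tray_large_round xy [0.3996 0.2632] yaw 3.3 IoU 0.974
```

View pics/v_w2.png

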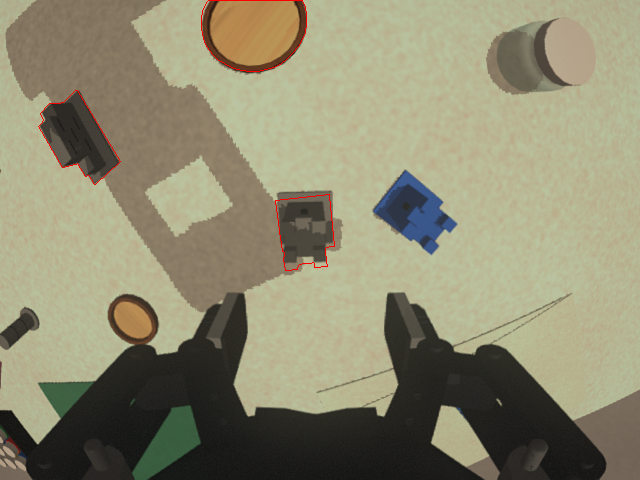

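The overlay fits the wall and large round tray well. The tower mask missed part of the lit base, whose far edge runs (277,193) to (331,191). I'll check the pixel values and refit.

Run:
```python
from fit import *
import fit as F
im=last('wrist','w2.png'); h=cv2.cvtColor(im,cv2.COLOR_RGB2HSV)
for n,(r,c) in dict(base=(196,300),base2=(220,329),base3=(203,285),merl=(255,290),shaftlit=(225,310),shadow=(250,200),table=(100,400),tshadow=(235,338)).items(): print(n,im[r,c],h[r,c])
s=dict(position=[.5672,.2852,.137],orientation=[[0.165, 0.986, -0.002], [0.986, -0.165, 0.009], [0.009, -0.003, -1.0]])
a=at('wrist',(192.5,277),.004,s);b=at('wrist',(190.5,331.5),.004,s);print(a,b,np.linalg.norm(a-b),np.degrees(np.arctan2(*(b-a)[1::-1])))
F.mask=lambda im,n:((lambda i:((i.max(2)-i.min(2)<22)&(i.max(2)<135)))(im.astype(int))).astype(np.uint8)
fit('wrist','tower',im,s,(.572,.277)); fit('wrist','wall',im,s,(.458,.087))
```

```text
base [113 106  90] [ 21  52 113]
base2 [108 101  86] [ 20  52 108]
base3 [112 103  88] [ 19  55 112]
merl [78 72 63] [18 49 78]
shaftlit [74 70 59] [22 52 74]
shadow [132 119  97] [ 19  68 132]
table [186 177 143] [ 24  59 186]
tshadow [141 128 104] [ 19  67 141]
[0.54606823 0.25714895 0.004     ] [0.55210346 0.30245031 0.004     ] 0.045701611714288055 82.41150875367535
wrist tower xy [0.5767 0.2761] yaw 351.3 IoU 0.68
wrist wall xy [0.4581 0.0868] yaw 22.2 IoU 0.93
```

Emit:
{"name": "send_rows", "arguments": {
  "commands": [0.0048, -0.0084, -0.023, 0, 0.7, 0, 0, -0.03, 0, 0.7, 0, 0, -0.03, 0, 0.7, 0, 0, -0.026, 0, 0.7, 0, 0, 0, 0, 0.7]
}}

```text
t: 3.1
position: [0.5668, 0.2871, 0.0342]
orientation: [[0.157, 0.988, 0.005], [0.987, -0.157, 0.015], [0.016, 0.003, -1.0]]
wrist_force: [-1.2, 0.0, -0.6]
finger_gap: 0.703
```

```bash
sed -i 's/(V<112)&(S<60)/(V<122)\&(S<64)/' fit.py; python3 -c "
from h import *
s,im=snap('wrist','w3.png'); print(np.round(s['position'],4),s['orientation'],s['wrist_force'])"
```

```text
[0.5668 0.2871 0.0342] [[ 0.15728313  0.9875393   0.0053061 ]
 [ 0.9874246  -0.15734715  0.01531441]
 [ 0.01595848  0.00283068 -0.99986865]] [-1.22787434  0.01521003 -0.58133917]
```

View pics/w3.png

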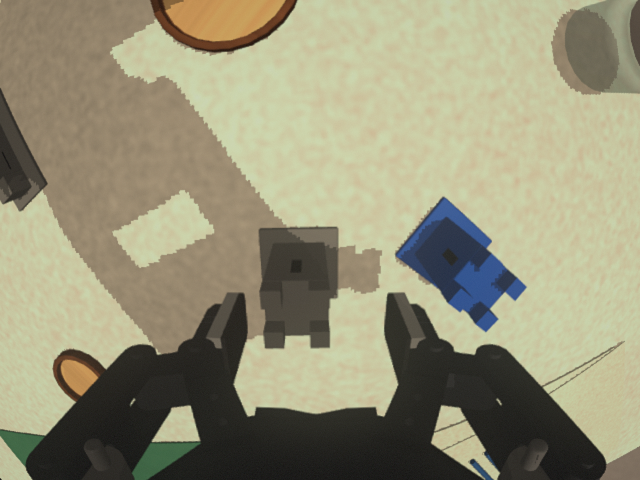

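The tower sits at (297,290), left of the finger middle at column 315. This agrees with the measured pose, so I'll correct it.

Emit:
{"name": "send_rows", "arguments": {
  "commands": [0.005, -0.01, -0.004, 0, 0.7, 0, 0, 0, 0, 0.7, 0, 0, 0, 0, 0.7]
}}

```text
t: 3.4
position: [0.5749, 0.2805, 0.0384]
orientation: [[0.153, 0.988, 0.016], [0.988, -0.153, 0.019], [0.021, 0.013, -1.0]]
wrist_force: [1.1, 1.5, 0.5]
finger_gap: 0.703
```

Emit:
{"name": "send_rows", "arguments": {
  "commands": [-0.001, -0.001, -0.004, 0, 0.7, -0.001, -0.001, -0.004, 0, 0.7, -0.001, -0.001, -0.004, 0, 0.7, 0, -0.001, -0.003, 0, 0.7]
}}

```text
t: 3.73
position: [0.5755, 0.2773, 0.0284]
orientation: [[0.153, 0.988, 0.027], [0.988, -0.154, 0.022], [0.026, 0.023, -0.999]]
wrist_force: [-0.7, -0.8, -0.2]
finger_gap: 0.702
```

Emit:
{"name": "send_rows", "arguments": {
  "commands": [-0.002, 0, -0.003, 0, 0.3, -0.001, 0, -0.001, 0, 0, 0, 0, 0, 0, 0, 0, 0, 0, 0, 0]
}}

```text
t: 4.07
position: [0.5721, 0.2768, 0.0237]
orientation: [[0.154, 0.988, 0.026], [0.988, -0.154, 0.022], [0.026, 0.022, -0.999]]
wrist_force: [-0.9, 0.2, 1.1]
finger_gap: 0.328
```

```bash
python3 -c "
from h import *
for i in range(3):
    s=ctrl.observe(); print(s['t'],np.round(s['q'],3),np.round(s['qd'],2),np.round(s['position'],4),s['orientation'][:,2].round(4),s['finger_gap'],np.round(s['wrist_force'],1)); imaging.camera('wrist')"
```

```text
4.0667 [ 15.333  43.583  89.282   1.145  45.378 -66.592] [-0.04 -0.    0.14 -0.09 -0.08 -0.03] [0.5721 0.2768 0.0237] [ 0.0259  0.0219 -0.9994] 0.32794580675097745 [-0.9  0.2  1.1]
4.1167 [ 15.331  43.586  89.282   1.142  45.375 -66.589] [ 0.07  0.02 -0.04 -0.07  0.15  0.04] [0.5721 0.2767 0.0237] [ 0.0259  0.0218 -0.9994] 0.327955631671502 [-0.9  0.2  1.9]
4.1667 [ 15.332  43.584  89.281   1.145  45.376 -66.591] [ 0.01  0.06  0.04  0.03  0.02 -0.07] [0.5721 0.2768 0.0237] [ 0.0259  0.0219 -0.9994] 0.3269578755527898 [ 0.6 -0.1  1.6]
```

Gripped: the gap of 0.33 matches the 30 mm shaft. Now I'll lift and carry it to the square tray.

Emit:
{"name": "send_rows", "arguments": {
  "commands": [0, 0, 0.015, 0, 0, 0, 0, 0.03, 0, 0, 0, 0, 0.025, 0, 0, -0.005, -0.015, 0.01, -2, 0, -0.009, -0.031, 0, -3, 0, -0.009, -0.031, 0, -3, 0, -0.009, -0.031, 0, -3, 0, -0.009, -0.031, 0, -3, 0, -0.009, -0.031, 0, -3, 0, -0.009, -0.031, 0, -3, 0]
}}

```text
t: 5.05
position: [0.5119, 0.0758, 0.1053]
orientation: [[0.486, 0.873, 0.038], [0.873, -0.487, 0.014], [0.031, 0.026, -0.999]]
wrist_force: [0.2, -0.6, -0.1]
finger_gap: 0.329
```

Emit:
{"name": "send_rows", "arguments": {
  "commands": [-0.009, -0.031, 0, -3, 0, -0.009, -0.031, 0, -3, 0, -0.009, -0.031, 0, -3, 0, -0.009, -0.031, 0, -3, 0, -0.006, -0.02, 0, -2, 0, -0.003, -0.01, 0, 0, 0, 0, 0, 0, 0, 0]
}}

```text
t: 5.63
position: [0.4627, -0.0903, 0.1051]
orientation: [[0.698, 0.715, 0.041], [0.715, -0.699, 0.002], [0.03, 0.028, -0.999]]
wrist_force: [0.3, 0.3, -0.5]
finger_gap: 0.331
```

```bash
python3 -c "
from wf import *
run('w4.png',[('tray_square',(.4605,-.095)),('tray_long',(.401,-.252))]); print(ctrl.observe()['orientation'].round(3).tolist())"
```

```text
t 5.63 tcp [ 0.4627 -0.0903  0.1051] toolx deg 45.7 gap 0.33
wrist tray_square xy [ 0.4611 -0.0948] yaw 48.0 IoU 0.573
wrist tray_long xy [ 0.4011 -0.2519] yaw 16.6 IoU 0.968
[[0.698, 0.715, 0.041], [0.716, -0.699, 0.003], [0.031, 0.028, -0.999]]
```

View pics/v_w4.png

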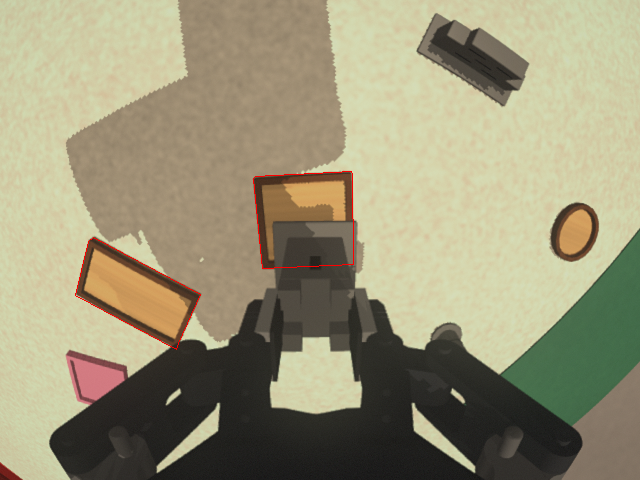

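The tower is above the wooden square tray (304,220), aligned within about 2°. The long tray fit at (138,293) is good. Now I'll lower it.

Emit:
{"name": "send_rows", "arguments": {
  "commands": [-0.001, -0.003, -0.01, 1, 0, -0.001, -0.002, -0.02, 1, 0, 0, 0, -0.02, 0, 0, 0, 0, -0.015, 0, 0, 0, 0, -0.007, 0, 0, 0, 0, 0, 0, 0]
}}

```text
t: 6.18
position: [0.4644, -0.0906, 0.0318]
orientation: [[0.668, 0.743, 0.047], [0.744, -0.669, 0.003], [0.034, 0.033, -0.999]]
wrist_force: [-0.5, -0.3, 0.3]
finger_gap: 0.328
```

Emit:
{"name": "send_rows", "arguments": {
  "commands": [-0.003, -0.004, 0, 0, 0, 0, 0, -0.002, 0, 0, 0, 0, -0.002, 0, 0]
}}

```text
t: 6.43
position: [0.4622, -0.0935, 0.0285]
orientation: [[0.665, 0.745, 0.048], [0.746, -0.666, 0.003], [0.035, 0.034, -0.999]]
wrist_force: [-0.3, -0.0, -0.2]
finger_gap: 0.325
```

Emit:
{"name": "send_rows", "arguments": {
  "commands": [0, 0, -0.002, 0, 0, 0, 0, -0.001, 0, 0]
}}

```text
t: 6.6
position: [0.4629, -0.0937, 0.0278]
orientation: [[0.665, 0.745, 0.051], [0.746, -0.666, 0.002], [0.035, 0.037, -0.999]]
wrist_force: [-3.1, 0.1, 8.4]
finger_gap: 0.33
```

Contact reads 8 N. I'll release and back off.

Emit:
{"name": "send_rows", "arguments": {
  "commands": [0, 0, 0, 0, 0.45, 0, 0, 0, 0, 0.6, 0, 0, 0, 0, 0.7, 0, 0, 0.015, 0, 0.7, 0, 0, 0.03, 0, 0.7, 0, 0, 0.035, 0, 0.7, 0, 0, 0.035, 0, 0.7, 0, 0, 0, 0, 0.7]
}}

```text
t: 7.27
position: [0.463, -0.094, 0.1474]
orientation: [[0.666, 0.744, 0.051], [0.745, -0.667, 0.002], [0.035, 0.036, -0.999]]
wrist_force: [1.8, -1.0, -0.8]
finger_gap: 0.7
```

```bash
python3 -c "
from wf import *
run('w5.png',[('tower',(.461,-.095),.004),('wall',(.458,.087)),('tray_small_round',(.647,.083)),('tray_long',(.401,-.252)),('column',(.635,-.09))]); print(ctrl.observe()['orientation'].round(3).tolist())"
```

```text
t 7.27 tcp [ 0.463  -0.094   0.1474] toolx deg 48.2 gap 0.7
wrist tower xy [ 0.4644 -0.0936] yaw 47.2 IoU 0.913
wrist wall xy [0.4581 0.0859] yaw 21.9 IoU 0.896
wrist tray_small_round xy [0.6509 0.0816] yaw 4.4 IoU 0.827
wrist tray_long xy [ 0.4013 -0.2514] yaw 196.5 IoU 0.967
wrist column xy [ 0.616  -0.1046] yaw 19.7 IoU 0.024
[[0.666, 0.744, 0.048], [0.745, -0.667, 0.004], [0.034, 0.033, -0.999]]
```

View pics/v_w5.png

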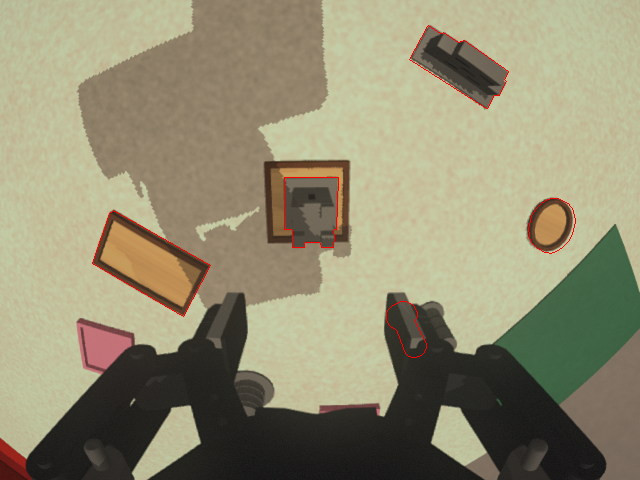

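The tower stands in the tray, at (312,210), about 4 mm off centre, which is within tolerance. Next is the wall at (460,67). I'll turn the jaws to −68° so they close across its thickness.

Emit:
{"name": "send_rows", "arguments": {
  "commands": [0, 0.0115, 0, -7, 0.6, 0, 0.0115, 0, -7, 0.6, 0, 0.0115, 0, -7, 0.6, 0, 0.0115, 0, -7, 0.6, 0, 0.0115, 0, -7, 0.6, 0, 0.0115, 0, -7, 0.6, 0, 0.0115, 0, -7, 0.6, 0, 0.0115, 0, -7, 0.6, 0, 0.0115, 0, -7, 0.6, 0, 0.0115, 0, -7, 0.6]
}}

```text
t: 8.15
position: [0.4547, 0.0253, 0.1357]
orientation: [[0.916, -0.401, 0.005], [-0.4, -0.916, -0.038], [0.02, 0.032, -0.999]]
wrist_force: [-0.5, 0.2, 0.2]
finger_gap: 0.601
```

Emit:
{"name": "send_rows", "arguments": {
  "commands": [0, 0.0115, 0, -7, 0.6, 0, 0.0115, 0, -7, 0.6, 0, 0.0115, 0, -7, 0.6, 0, 0.0115, 0, -7, 0.6, 0, 0.0115, 0, -7, 0.6, 0, 0.0085, 0, -7, 0.6, 0, 0, 0, -4, 0.6, 0, 0, 0, 0, 0.6]
}}

```text
t: 8.82
position: [0.4461, 0.0976, 0.1244]
orientation: [[0.329, -0.943, -0.043], [-0.944, -0.328, -0.021], [0.006, 0.048, -0.999]]
wrist_force: [0.4, 0.1, -1.1]
finger_gap: 0.6
```

```bash
python3 -c "
from wf import *
run('w6.png',[('wall',(.458,.087)),('tray_large_round',(.401,.264))]); print(ctrl.observe()['orientation'].round(3).tolist(),ctrl.observe()['q'].round(1))"
```

```text
t 8.82 tcp [0.4461 0.0976 0.1244] toolx deg -70.8 gap 0.6
wrist wall xy [0.4586 0.0864] yaw 19.8 IoU 0.786
wrist tray_large_round xy [0.4007 0.2646] yaw 2.9 IoU 0.932
[[0.331, -0.943, -0.044], [-0.944, -0.33, -0.021], [0.005, 0.049, -0.999]] [ -0.8  25.7 108.1  -1.7  48.7  71. ]
```

View pics/v_w6.png

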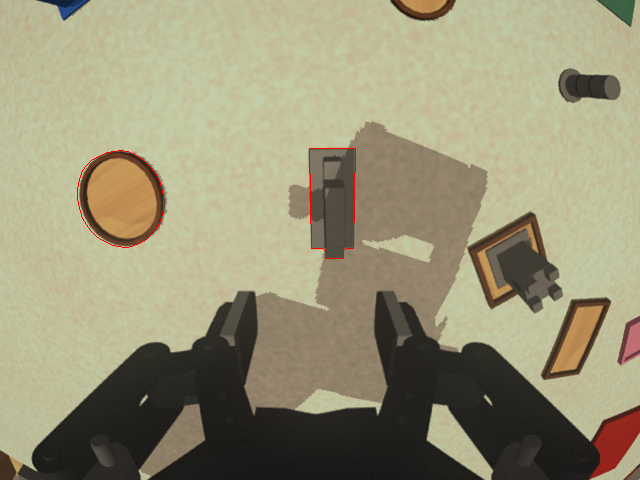

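The wall (332,203) is aligned with the jaws. I'll correct sideways and descend.

Emit:
{"name": "send_rows", "arguments": {
  "commands": [0.006, -0.0055, -0.01, 0, 0.6, 0.006, -0.0055, -0.02, 0, 0.6, 0, 0, -0.02, 0, 0.6, 0, 0, -0.02, 0, 0.6, 0, 0, -0.005, 0, 0.6]
}}

```text
t: 9.28
position: [0.4585, 0.0852, 0.0455]
orientation: [[0.341, -0.939, -0.042], [-0.94, -0.34, -0.021], [0.006, 0.046, -0.999]]
wrist_force: [-0.3, 0.4, -0.4]
finger_gap: 0.603
```

Emit:
{"name": "send_rows", "arguments": {
  "commands": [0, 0.001, -0.01, 0, 0.6, 0, 0, -0.008, 0, 0.6, 0, 0, -0.005, 0, 0.4, 0, 0, 0, 0, 0.2, 0, 0, 0, 0, 0, 0, 0, 0, 0, 0, 0, 0, 0, 0, 0, 0, 0, 0, 0, 0]
}}

```text
t: 9.95
position: [0.4577, 0.0854, 0.0209]
orientation: [[0.344, -0.938, -0.044], [-0.939, -0.344, -0.021], [0.005, 0.049, -0.999]]
wrist_force: [-0.4, 0.2, -1.1]
finger_gap: 0.105
```

Emit:
{"name": "send_rows", "arguments": {
  "commands": [0, 0, 0.015, 0, 0, 0, 0, 0.03, 0, 0, 0, 0, 0.035, 0, 0, 0, 0, 0.03, 0, 0, 0, 0, 0, 0, 0, -0.003, -0.015, 0, 0, 0, -0.005, -0.03, 0, -0.5, 0, -0.005, -0.03, 0, -0.5, 0, -0.005, -0.03, 0, -0.5, 0, -0.005, -0.03, 0, -0.5, 0]
}}

```text
t: 10.78
position: [0.435, -0.0488, 0.1387]
orientation: [[0.323, -0.946, -0.034], [-0.946, -0.322, -0.02], [0.008, 0.039, -0.999]]
wrist_force: [1.3, -0.6, -0.6]
finger_gap: 0.106
```

Emit:
{"name": "send_rows", "arguments": {
  "commands": [-0.005, -0.03, 0, -0.5, 0, -0.005, -0.03, 0, -0.5, 0, -0.005, -0.03, 0, -0.5, 0, -0.005, -0.03, 0, -0.5, 0, -0.005, -0.03, 0, 0, 0, -0.005, -0.03, 0, 0, 0, -0.005, -0.025, 0, 0, 0, -0.003, -0.012, 0, 0, 0, 0, 0, 0, 0, 0]
}}

```text
t: 11.53
position: [0.3913, -0.2814, 0.1369]
orientation: [[0.283, -0.959, -0.033], [-0.959, -0.282, -0.023], [0.012, 0.038, -0.999]]
wrist_force: [-0.8, 0.6, -0.5]
finger_gap: 0.104
```

```bash
python3 -c "
from wf import *
run('w7.png',[('wall',(.4,-.25),.1),('tower',(.464,-.0936),.004),('silo',(.575,-.3))]); print(ctrl.observe()['orientation'].round(3).tolist(),ctrl.observe()['q'].round(1))"
```

```text
t 11.53 tcp [ 0.3913 -0.2814  0.1369] toolx deg -73.6 gap 0.1
wrist wall xy [ 0.388  -0.2824] yaw 18.1 IoU 0.115
wrist tower xy [ 0.4638 -0.0936] yaw 50.6 IoU 0.821
wrist silo xy [ 0.5915 -0.2974] yaw 7.1 IoU 0.792
[[0.283, -0.959, -0.034], [-0.959, -0.282, -0.022], [0.011, 0.038, -0.999]] [-47.4  25.3 105.5  -3.   49.6  28.1]
```

View pics/v_w7.png

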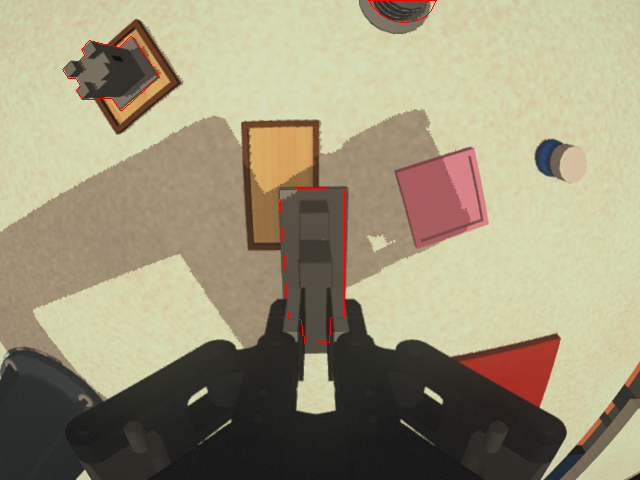

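The wall (315,255) is held straight and parallel to the long tray (281,185), but I overshot by 30 mm. I'll correct and lower.

Emit:
{"name": "send_rows", "arguments": {
  "commands": [0.003, 0.01, 0, 0, 0, 0.003, 0.01, 0, 0, 0, 0.003, 0.009, -0.01, 0, 0, 0, 0, -0.025, 0, 0, 0, 0, -0.025, 0, 0, 0, 0, -0.015, 0, 0, 0, 0, -0.005, 0, 0]
}}

```text
t: 12.17
position: [0.4023, -0.2352, 0.0563]
orientation: [[0.292, -0.956, -0.032], [-0.956, -0.292, -0.02], [0.009, 0.036, -0.999]]
wrist_force: [0.3, 0.3, 0.1]
finger_gap: 0.108
```

Emit:
{"name": "send_rows", "arguments": {
  "commands": [-0.001, -0.008, -0.008, 0, 0, 0, -0.006, -0.007, 0, 0, 0, 0, -0.005, 0, 0, 0, 0, 0, 0, 0]
}}

```text
t: 12.5
position: [0.402, -0.2453, 0.035]
orientation: [[0.299, -0.954, -0.033], [-0.954, -0.298, -0.018], [0.007, 0.037, -0.999]]
wrist_force: [-0.7, 0.5, -0.4]
finger_gap: 0.108
```

Emit:
{"name": "send_rows", "arguments": {
  "commands": [-0.001, -0.006, -0.001, -0.5, 0, 0, 0, -0.003, 0, 0, 0, 0, -0.002, 0, 0]
}}

```text
t: 12.75
position: [0.4019, -0.2532, 0.0298]
orientation: [[0.289, -0.957, -0.031], [-0.957, -0.288, -0.02], [0.01, 0.035, -0.999]]
wrist_force: [-0.7, 0.0, -0.3]
finger_gap: 0.106
```

```bash
python3 -c "
from wf import *
run('w8.png',[]); print(ctrl.observe()['orientation'].round(3).tolist(),ctrl.observe()['wrist_force'].round(1))"
```

```text
t 12.75 tcp [ 0.4019 -0.2532  0.0298] toolx deg -73.2 gap 0.11
[[0.289, -0.957, -0.031], [-0.957, -0.288, -0.02], [0.011, 0.035, -0.999]] [ 0.6 -0.9  0.1]
```

View pics/w8.png

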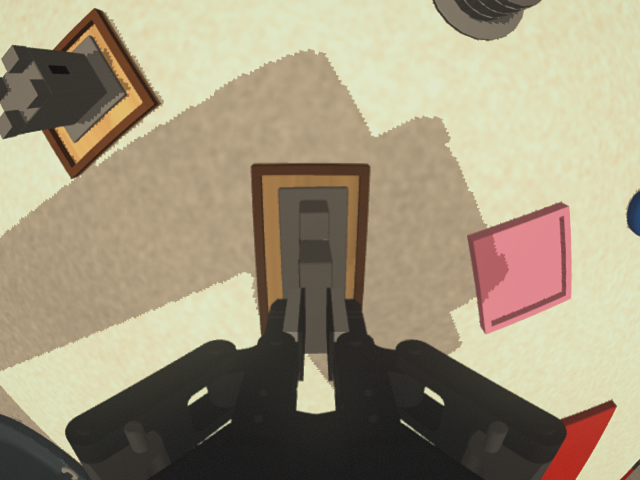

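The base (313,240) is centred in the long tray (310,240). I'll lower until contact.

Emit:
{"name": "send_rows", "arguments": {
  "commands": [0, 0, -0.003, 0, 0, 0, 0, -0.002, 0, 0, 0, 0, -0.001, 0, 0]
}}

```text
t: 13.05
position: [0.4023, -0.2541, 0.0238]
orientation: [[0.288, -0.957, -0.029], [-0.958, -0.287, -0.021], [0.012, 0.034, -0.999]]
wrist_force: [1.4, 0.8, 1.4]
finger_gap: 0.104
```

Emit:
{"name": "send_rows", "arguments": {
  "commands": [0, 0, -0.001, 0, 0]
}}

```text
t: 13.13
position: [0.4024, -0.2537, 0.0232]
orientation: [[0.287, -0.957, -0.029], [-0.958, -0.287, -0.021], [0.012, 0.034, -0.999]]
wrist_force: [0.9, 4.9, 16.6]
finger_gap: 0.109
```

Emit:
{"name": "send_rows", "arguments": {
  "commands": [0, 0, 0, 0, 0.2, 0, 0, 0, 0, 0.4, 0, 0, 0, 0, 0.6, 0, 0, 0.015, 0, 0.7, 0, 0, 0.03, 0, 0.7, 0, 0, 0.035, 0, 0.7, 0, 0, 0.035, 0, 0.7, 0, 0, 0, 0, 0.7]
}}

```text
t: 13.8
position: [0.4003, -0.2517, 0.1401]
orientation: [[0.288, -0.957, -0.035], [-0.958, -0.287, -0.015], [0.005, 0.038, -0.999]]
wrist_force: [0.8, -0.8, 0.1]
finger_gap: 0.698
```

```bash
python3 -c "
from wf import *
run('w9.png',[('wall',(.401,-.252),.004),('silo',(.58,-.298))]); s=ctrl.observe(); print(s['orientation'].round(3).tolist(),s['q'].round(1))
c='side';_,im=snap(c,'side1.png')
for n,xy,z in [('silo',(.577,-.298),0),('column',(.635,-.09),0),('wall',(.401,-.252),.004)]: fit(c,n,im,None,xy,z)
"
```

```text
t 13.8 tcp [ 0.4003 -0.2517  0.1401] toolx deg -73.3 gap 0.7
wrist wall xy [ 0.4002 -0.2543] yaw 198.0 IoU 0.824
wrist silo xy [ 0.5807 -0.2945] yaw 358.9 IoU 0.965
[[0.288, -0.957, -0.037], [-0.958, -0.287, -0.013], [0.002, 0.04, -0.999]] [-44.3  24.8 106.3  -2.7  49.9  30.7]
side silo xy [ 0.5824 -0.295 ] yaw 1.9 IoU 0.575
side column xy [ 0.6371 -0.0831] yaw 13.0 IoU 0.507
side wall xy [ 0.4041 -0.2537] yaw 28.6 IoU 0.652
```

View pics/v_w9.png

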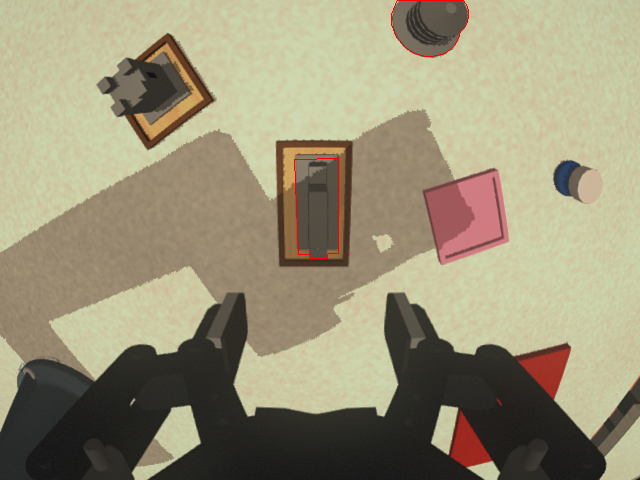

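The wall is in the long tray (314,205), well centred. The silo fit is good, at (0.581,−0.295). I'll go there.

Emit:
{"name": "send_rows", "arguments": {
  "commands": [0.018, -0.004, 0, 0, 1, 0.028, -0.007, 0, 0, 1, 0.033, -0.008, 0, 0, 1, 0.033, -0.008, 0, 0, 1, 0.028, -0.007, 0, 0, 1, 0.02, -0.005, 0, 0, 1, 0.01, -0.002, 0, 0, 1, 0.003, 0, 0, 0, 1, 0, 0, 0, 0, 1]
}}

```text
t: 14.65
position: [0.5671, -0.2832, 0.1174]
orientation: [[0.285, -0.956, -0.068], [-0.958, -0.286, 0.012], [-0.031, 0.062, -0.998]]
wrist_force: [-0.4, 0.5, -0.2]
finger_gap: 0.998
```

```bash
python3 -c "
from wf import *
run('w10.png',[('silo',(.581,-.295))]); s=ctrl.observe(); print(s['orientation'].round(3).tolist())
"
```

```text
t 14.65 tcp [ 0.5671 -0.2832  0.1174] toolx deg -73.4 gap 1.0
wrist silo xy [ 0.5797 -0.2952] yaw 6.5 IoU 0.901
[[0.285, -0.956, -0.07], [-0.958, -0.286, 0.012], [-0.032, 0.063, -0.998]]
```

Emit:
{"name": "send_rows", "arguments": {
  "commands": [0.006, -0.006, -0.005, 0, 1, 0.006, -0.005, -0.01, 0, 1, 0, 0, -0.02, 0, 1, 0, 0, -0.02, 0, 1, 0, 0, -0.01, 0, 1, 0, 0, 0, 0, 1]
}}

```text
t: 15.2
position: [0.5749, -0.2952, 0.0461]
orientation: [[0.282, -0.957, -0.074], [-0.959, -0.284, 0.015], [-0.035, 0.066, -0.997]]
wrist_force: [-0.2, 0.1, 0.4]
finger_gap: 0.997
```

Emit:
{"name": "send_rows", "arguments": {
  "commands": [0.003, 0, -0.01, 0, 1, 0.002, 0, -0.01, 0, 1, 0, 0, -0.004, 0, 0.7, 0, 0, 0, 0, 0.5, 0, 0, 0, 0, 0.2, 0, 0, 0, 0, 0, 0, 0, 0, 0, 0, 0, 0, 0, 0, 0]
}}

```text
t: 15.87
position: [0.5813, -0.2959, 0.0243]
orientation: [[0.281, -0.957, -0.072], [-0.959, -0.283, 0.014], [-0.034, 0.065, -0.997]]
wrist_force: [-4.4, 5.5, 31.1]
finger_gap: 0.164
```

```bash
python3 -c "
from wf import *
run('w11.png',[]); s=ctrl.observe(); print(s['orientation'].round(3).tolist())
"
```

```text
t 15.87 tcp [ 0.5813 -0.2959  0.0243] toolx deg -73.7 gap 0.16
[[0.281, -0.957, -0.072], [-0.959, -0.283, 0.014], [-0.034, 0.065, -0.997]]
```

View pics/w11.png

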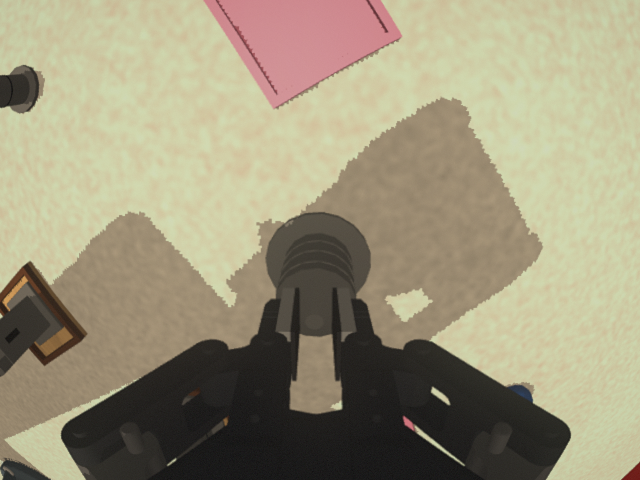

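Run:
```python
from h import *
s=ctrl.observe()
t=at('wrist',(212,318),.004,s); l=at('wrist',(260,266.5),.004,s); r=at('wrist',(260,371),.004,s)
R=s['orientation']
for n,p in [('far',t),('l',l),('r',r)]: print(n,p.round(4),'tool',((p-s['position'])@R*1e3).round(1))
for P in ([.581,-.295,0],[.581,-.295,.046],[.581,-.295,.06]): print(proj('wrist',P,s).round(0))
print(s['wrist_force'],s['tau'].round(1))
```

```text
far [ 0.6095 -0.2888  0.004 ] tool [  1.9 -30.   20.2]
l [ 0.5734 -0.2689  0.004 ] tool [-27.4  -1.1  23. ]
r [ 0.591  -0.3255  0.004 ] tool [31.9 -2.  21. ]
[[314. 258.]]
[[311. 300.]]
[[309. 318.]]
[-5.40385171  6.03652672 29.37659851] [ -2.6 -31.  -11.   -0.5  -2.9  -0. ]
```

The base is centred, but the gap of 0.16 and 30 N upward force mean the pads slid up onto the cone. I'll reopen, go lower and regrip.

Emit:
{"name": "send_rows", "arguments": {
  "commands": [0, 0, 0, 0, 0.5, 0, 0, 0, 0, 0.8, 0, 0, 0, 0, 0.9, 0, 0, -0.006, 0, 0.9, 0, 0, -0.006, 0, 0.9, 0, 0, -0.003, 0, 0.9]
}}

```text
t: 16.42
position: [0.5847, -0.2974, 0.0162]
orientation: [[0.282, -0.957, -0.063], [-0.959, -0.283, 0.008], [-0.026, 0.058, -0.998]]
wrist_force: [-0.7, -0.5, -0.6]
finger_gap: 0.898
```

Emit:
{"name": "send_rows", "arguments": {
  "commands": [-0.002, 0, -0.004, 0, 0.9, -0.001, 0, -0.003, 0, 0.9, 0, 0, 0, 0, 0.7]
}}

```text
t: 16.67
position: [0.5796, -0.2964, 0.0051]
orientation: [[0.282, -0.957, -0.068], [-0.959, -0.283, 0.011], [-0.03, 0.062, -0.998]]
wrist_force: [-0.2, 0.2, -0.2]
finger_gap: 0.779
```

Emit:
{"name": "send_rows", "arguments": {
  "commands": [0.001, 0, 0.004, 0, 0.6, 0, 0, 0, 0, 0.5, 0, 0, 0, 0, 0.3, 0, 0, 0, 0, 0, 0, 0, 0, 0, 0, 0, 0, 0, 0, 0]
}}

```text
t: 17.17
position: [0.5804, -0.2963, 0.0091]
orientation: [[0.281, -0.957, -0.069], [-0.959, -0.283, 0.012], [-0.031, 0.063, -0.998]]
wrist_force: [-0.7, -0.5, -0.8]
finger_gap: 0.404
```

Gripped at 0.40, which matches 38 mm. Lift and carry to the large round tray.

Emit:
{"name": "send_rows", "arguments": {
  "commands": [0, 0, 0.01, 0, 0, 0, 0, 0.025, 0, 0, 0, 0, 0.035, 0, 0, 0, 0, 0.03, 0, 0, 0, 0, 0.01, 0, 0, -0.005, 0.015, 0, 0, 0, -0.01, 0.03, 0, 0, 0, -0.01, 0.03, 0, 0, 0, -0.01, 0.03, 0, 0, 0, -0.01, 0.03, 0, 0, 0]
}}

```text
t: 18.0
position: [0.5359, -0.1651, 0.1263]
orientation: [[0.273, -0.96, -0.06], [-0.962, -0.274, 0.005], [-0.021, 0.056, -0.998]]
wrist_force: [0.0, 1.1, -1.0]
finger_gap: 0.41
```

Emit:
{"name": "send_rows", "arguments": {
  "commands": [-0.01, 0.03, 0, 0, 0, -0.01, 0.03, 0, 0, 0, -0.01, 0.03, 0, 0, 0, -0.01, 0.03, 0, 0, 0, -0.01, 0.03, 0, 0, 0, -0.01, 0.03, 0, 0, 0, -0.01, 0.03, 0, 0, 0, -0.01, 0.03, 0, 0, 0, -0.01, 0.03, 0, 0, 0, -0.01, 0.03, 0, 0, 0]
}}

```text
t: 18.83
position: [0.4272, 0.1483, 0.1261]
orientation: [[0.268, -0.962, -0.059], [-0.963, -0.269, 0.006], [-0.022, 0.055, -0.998]]
wrist_force: [1.7, 0.1, -0.6]
finger_gap: 0.404
```

Emit:
{"name": "send_rows", "arguments": {
  "commands": [-0.007, 0.028, 0, 0, 0, -0.006, 0.028, 0, 0, 0, -0.006, 0.024, 0, 0, 0, -0.004, 0.015, 0, 0, 0, -0.002, 0.007, 0, 0, 0, 0, 0.002, 0, 0, 0, 0, 0, 0, 0, 0]
}}

```text
t: 19.42
position: [0.3957, 0.2621, 0.1261]
orientation: [[0.277, -0.959, -0.06], [-0.961, -0.278, 0.006], [-0.023, 0.056, -0.998]]
wrist_force: [0.1, -0.7, -0.6]
finger_gap: 0.409
```

```bash
python3 -c "
from wf import *
run('w12.png',[('tray_large_round',(.4005,.264))]); s=ctrl.observe(); print(s['orientation'].round(3).tolist(),s['finger_gap'])
"
```

```text
t 19.42 tcp [0.3957 0.2621 0.1261] toolx deg -73.9 gap 0.41
wrist tray_large_round xy [0.4013 0.2631] yaw 8.6 IoU 0.745
[[0.276, -0.959, -0.06], [-0.961, -0.277, 0.006], [-0.023, 0.056, -0.998]] 0.4090067628950318
```

Emit:
{"name": "send_rows", "arguments": {
  "commands": [0.003, 0, -0.01, 0, 0, 0.002, 0.001, -0.025, 0, 0, 0, 0, -0.03, 0, 0, 0, 0, -0.02, 0, 0, 0, 0, -0.01, 0, 0, 0, 0, -0.003, 0, 0, 0, 0, 0, 0, 0]
}}

```text
t: 20.05
position: [0.4074, 0.2561, 0.0221]
orientation: [[0.266, -0.963, -0.053], [-0.964, -0.267, 0.007], [-0.021, 0.05, -0.999]]
wrist_force: [0.2, -0.1, -0.7]
finger_gap: 0.409
```

```bash
python3 -c "
from wf import *
run('w13.png',[]); s=ctrl.observe(); print(s['orientation'].round(3).tolist(),s['finger_gap'])
"
```

```text
t 20.05 tcp [0.4074 0.2561 0.0221] toolx deg -74.6 gap 0.41
[[0.266, -0.963, -0.053], [-0.964, -0.267, 0.007], [-0.021, 0.049, -0.999]] 0.4070594727661696
```

View pics/w13.png

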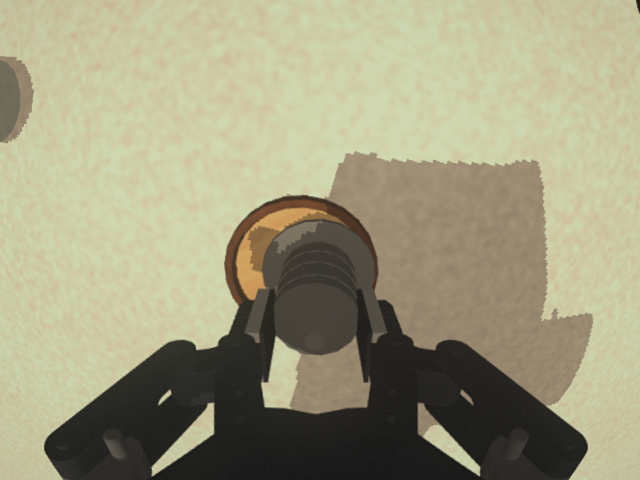

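The silo base (320,260) is right of the tray centre (302,258). That agrees with the pose, about 9 mm off. I'll correct it.

Emit:
{"name": "send_rows", "arguments": {
  "commands": [-0.004, 0.005, 0.002, 0, 0, -0.003, 0.002, 0, 0, 0, 0, 0, 0, 0, 0, 0, 0, 0, 0, 0]
}}

```text
t: 20.43
position: [0.4022, 0.2636, 0.0268]
orientation: [[0.264, -0.963, -0.048], [-0.964, -0.265, 0.009], [-0.021, 0.044, -0.999]]
wrist_force: [-0.6, -0.4, -0.0]
finger_gap: 0.409
```

Emit:
{"name": "send_rows", "arguments": {
  "commands": [-0.001, 0, -0.004, 0, 0, 0, 0, -0.004, 0, 0, 0, 0, -0.003, 0, 0, 0, 0, -0.001, 0, 0]
}}

```text
t: 20.77
position: [0.4022, 0.2647, 0.0157]
orientation: [[0.266, -0.963, -0.044], [-0.964, -0.266, 0.01], [-0.022, 0.039, -0.999]]
wrist_force: [-0.2, 0.7, -0.2]
finger_gap: 0.408
```

Emit:
{"name": "send_rows", "arguments": {
  "commands": [0, -0.001, -0.002, 0, 0, 0, 0, -0.001, 0, 0]
}}

```text
t: 20.93
position: [0.4031, 0.2638, 0.0124]
orientation: [[0.266, -0.963, -0.042], [-0.964, -0.267, 0.011], [-0.021, 0.037, -0.999]]
wrist_force: [1.5, -2.2, 9.8]
finger_gap: 0.407
```

Contact. I'll release and rise.

Emit:
{"name": "send_rows", "arguments": {
  "commands": [0, 0, 0, 0, 0.5, 0, 0, 0, 0, 0.7, 0, 0, 0.002, 0, 0.9, 0, 0, 0.01, 0, 1, 0, 0, 0.03, 0, 1, 0, 0, 0.035, 0, 1, 0, 0, 0.035, 0, 1, 0, 0, 0.01, 0, 1, 0, 0, 0, 0, 1]
}}

```text
t: 21.68
position: [0.4001, 0.2625, 0.1409]
orientation: [[0.265, -0.963, -0.048], [-0.964, -0.266, 0.009], [-0.021, 0.044, -0.999]]
wrist_force: [0.4, -0.1, -0.4]
finger_gap: 1.0
```

```bash
python3 -c "
from wf import *
run('w14.png',[('silo',(.4015,.264),.004),('tray_large_round',(.401,.264)),('tray_small_round',(.65,.082)),('column',(.637,-.084))]); s=ctrl.observe(); print(s['orientation'].round(3).tolist(),s['q'].round(1))
c='scene';_,im=snap(c,'scene1.png')
for n,xy,z in [('column',(.635,-.085),0),('tray_small_round',(.648,.082),0),('silo',(.401,.264),.004)]: fit(c,n,im,None,xy,z)
"
```

```text
t 21.68 tcp [0.4001 0.2625 0.1409] toolx deg -74.6 gap 1.0
wrist silo xy [0.4032 0.2627] yaw 2.0 IoU 0.912
wrist tray_large_round xy [0.4008 0.263 ] yaw 6.3 IoU 0.451
wrist tray_small_round xy [0.6501 0.0803] yaw 13.2 IoU 0.931
column no mask
[[0.265, -0.963, -0.048], [-0.964, -0.266, 0.009], [-0.021, 0.044, -0.999]] [ 18.9  25.3 104.8   1.7  52.4  92.4]
scene column xy [ 0.6405 -0.0835] yaw 0.0 IoU 0.721
scene tray_small_round xy [0.6468 0.0799] yaw 7.0 IoU 0.688
scene silo xy [0.3955 0.2645] yaw 25.5 IoU 0.73
```

View pics/v_w14.png

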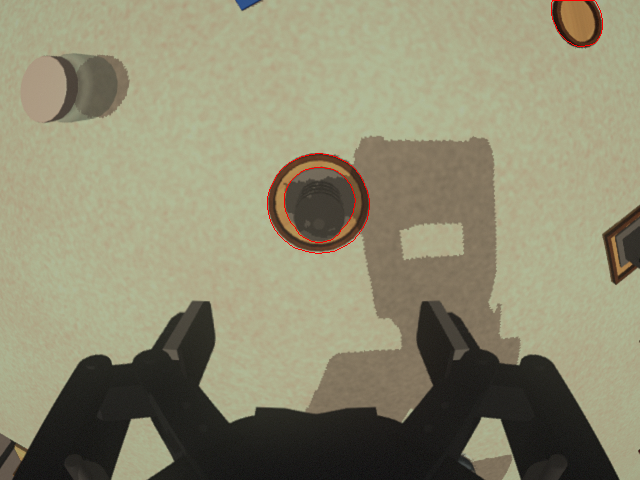

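The silo is seated in the large round tray (319,203), about 2.4 mm off. Now to the column.

Emit:
{"name": "send_rows", "arguments": {
  "commands": [0.008, -0.012, 0, 0, 0.6, 0.016, -0.024, 0, 0, 0.6, 0.018, -0.026, 0, 0, 0.6, 0.018, -0.026, 0, 0, 0.6, 0.018, -0.026, 0, 0, 0.6, 0.018, -0.026, 0, 0, 0.6, 0.018, -0.026, 0, 0, 0.6, 0.018, -0.026, 0, 0, 0.6, 0.018, -0.026, 0, 0, 0.6, 0.018, -0.026, 0, 0, 0.6]
}}

```text
t: 22.62
position: [0.5548, 0.0112, 0.1239]
orientation: [[0.274, -0.958, -0.089], [-0.961, -0.276, 0.009], [-0.033, 0.083, -0.996]]
wrist_force: [0.2, 0.4, 0.5]
finger_gap: 0.599
```

Emit:
{"name": "send_rows", "arguments": {
  "commands": [0.018, -0.026, 0, 0, 0.6, 0.016, -0.024, 0, 0, 0.6, 0.012, -0.018, 0, 0, 0.6, 0.006, -0.01, 0, 0, 0.6, 0.002, -0.003, 0, 0, 0.6, 0, 0, 0, 0, 0.6]
}}

```text
t: 23.12
position: [0.6075, -0.0794, 0.1115]
orientation: [[0.266, -0.958, -0.106], [-0.963, -0.268, 0.013], [-0.041, 0.099, -0.994]]
wrist_force: [0.1, 0.2, 0.3]
finger_gap: 0.599
```

```bash
python3 -c "
from wf import *
run('w15.png',[('column',(.638,-.0835))]); s=ctrl.observe(); print(s['orientation'].round(3).tolist(),s['q'].round(1))
"
```

```text
t 23.12 tcp [ 0.6075 -0.0794  0.1115] toolx deg -74.6 gap 0.6
wrist column xy [ 0.6374 -0.0825] yaw 9.2 IoU 0.745
[[0.266, -0.958, -0.107], [-0.963, -0.269, 0.014], [-0.042, 0.1, -0.994]] [-17.3  38.   83.3  -1.2  64.8  57.7]
```

Emit:
{"name": "send_rows", "arguments": {
  "commands": [0.008, -0.001, -0.01, 0, 0.6, 0.01, -0.001, -0.01, 0, 0.6, 0.008, -0.001, -0.01, 0, 0.6, 0.002, 0, -0.008, 0, 0.6, 0, 0, 0, 0, 0.6]
}}

```text
t: 23.58
position: [0.6343, -0.0758, 0.0688]
orientation: [[0.271, -0.956, -0.112], [-0.961, -0.274, 0.016], [-0.046, 0.103, -0.994]]
wrist_force: [0.2, 0.3, -0.6]
finger_gap: 0.601
```

```bash
python3 -c "
from wf import *
run('w16.png',[('column',(.638,-.0835))]); s=ctrl.observe(); print(s['orientation'].round(3).tolist(),s['q'].round(1))
"
```

```text
t 23.58 tcp [ 0.6343 -0.0758  0.0688] toolx deg -74.3 gap 0.6
wrist column xy [ 0.6372 -0.0821] yaw 5.1 IoU 0.939
[[0.271, -0.956, -0.111], [-0.961, -0.274, 0.016], [-0.045, 0.103, -0.994]] [-16.3  43.   80.2  -1.   63.1  58.3]
```

View pics/v_w16.png

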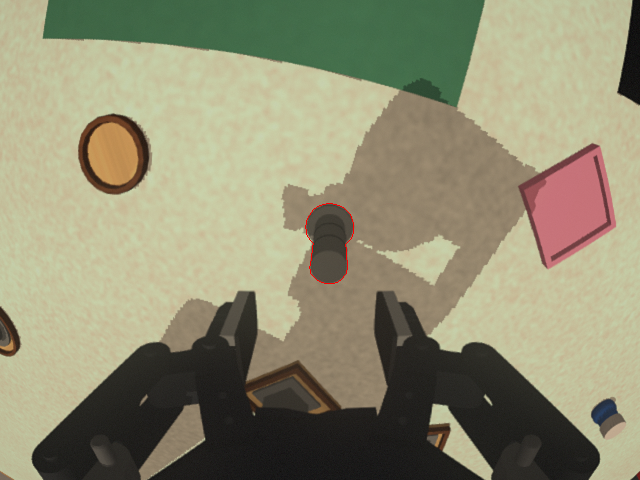

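The fit is tight at (330,243), 6 mm to the right. I'll correct and descend.

Emit:
{"name": "send_rows", "arguments": {
  "commands": [0, -0.003, -0.01, 0, 0.6, 0, -0.003, -0.015, 0, 0.6, 0, 0, -0.015, 0, 0.6, 0, 0, -0.005, 0, 0.6, 0, 0, 0, 0, 0.6]
}}

```text
t: 24.05
position: [0.6345, -0.0816, 0.0223]
orientation: [[0.273, -0.956, -0.11], [-0.961, -0.276, 0.015], [-0.044, 0.101, -0.994]]
wrist_force: [0.4, -0.9, 0.4]
finger_gap: 0.603
```

Emit:
{"name": "send_rows", "arguments": {
  "commands": [0, 0, -0.004, 0, 0.5, 0, 0, 0, 0, 0.4, 0, 0, 0, 0, 0.2, 0, 0, 0, 0, 0, 0, 0, 0, 0, 0, 0, 0, 0, 0, 0, 0, 0, 0, 0, 0]
}}

```text
t: 24.63
position: [0.6359, -0.0822, 0.0207]
orientation: [[0.273, -0.956, -0.106], [-0.961, -0.276, 0.013], [-0.042, 0.098, -0.994]]
wrist_force: [-0.2, -0.9, -0.5]
finger_gap: 0.197
```

Emit:
{"name": "send_rows", "arguments": {
  "commands": [0, 0, 0.015, 0, 0, 0, 0, 0.025, 0, 0, 0, 0, 0.015, 0, 0, 0, 0.012, 0, 0, 0, 0.002, 0.025, 0, 0, 0, 0.003, 0.03, 0, 0, 0, 0.003, 0.03, 0, 0, 0, 0.003, 0.028, 0, 0, 0, 0.001, 0.018, 0, 0, 0, 0, 0.008, 0, 0, 0]
}}

```text
t: 25.47
position: [0.6457, 0.0763, 0.0748]
orientation: [[0.266, -0.958, -0.107], [-0.963, -0.269, 0.016], [-0.044, 0.099, -0.994]]
wrist_force: [0.0, 0.3, 0.1]
finger_gap: 0.196
```

Emit:
{"name": "send_rows", "arguments": {
  "commands": [0, 0, 0, 0, 0, 0, 0, 0, 0, 0]
}}

```text
t: 25.63
position: [0.6442, 0.0798, 0.0734]
orientation: [[0.271, -0.956, -0.109], [-0.962, -0.274, 0.015], [-0.045, 0.101, -0.994]]
wrist_force: [-0.2, -0.3, 0.0]
finger_gap: 0.192
```

```bash
python3 -c "
from wf import *
run('w17.png',[('tray_small_round',(.6495,.0812))]); s=ctrl.observe(); print(s['orientation'].round(3).tolist(),s['finger_gap'])
"
```

```text
t 25.63 tcp [0.6442 0.0798 0.0734] toolx deg -74.3 gap 0.19
wrist tray_small_round xy [0.6472 0.0795] yaw 6.8 IoU 0.716
[[0.27, -0.957, -0.11], [-0.962, -0.273, 0.016], [-0.045, 0.101, -0.994]] 0.19838858743398882
```

```bash
python3 -c "
from fit import *
s=dict(position=[.6343,-.0758,.0688],orientation=[[0.271,-0.956,-0.111],[-0.961,-0.274,0.016],[-0.045,0.103,-0.994]])
fit('wrist','tray_small_round',last('wrist','w16.png'),s,(.649,.081))
# far/left/right rim in w17
im=last('wrist','w17.png'); cv2.imwrite('pics/c17.png',im)
m=mask(im,'tray_'); ys,xs=np.nonzero(m[60:330,150:480]); print(ys.min()+60,xs.min()+150,xs.max()+150)
"
```

```text
wrist tray_small_round xy [0.6475 0.0804] yaw 359.7 IoU 0.91
181 279 363
```

Emit:
{"name": "send_rows", "arguments": {
  "commands": [0.001, 0, -0.01, 0, 0, 0.001, 0, -0.015, 0, 0, 0, 0, -0.013, 0, 0, 0, 0, -0.003, 0, 0, 0, 0, 0, 0, 0]
}}

```text
t: 26.1
position: [0.6465, 0.0735, 0.0287]
orientation: [[0.264, -0.958, -0.109], [-0.964, -0.267, 0.015], [-0.044, 0.101, -0.994]]
wrist_force: [0.6, 0.2, -0.3]
finger_gap: 0.2
```

Emit:
{"name": "send_rows", "arguments": {
  "commands": [0, 0.004, 0.002, 0, 0, 0, 0.003, 0, 0, 0, 0, 0, 0, 0, 0]
}}

```text
t: 26.35
position: [0.6462, 0.0792, 0.0301]
orientation: [[0.261, -0.959, -0.111], [-0.964, -0.264, 0.016], [-0.044, 0.103, -0.994]]
wrist_force: [-1.1, 0.6, -0.3]
finger_gap: 0.199
```

Emit:
{"name": "send_rows", "arguments": {
  "commands": [0, 0.001, -0.003, 0, 0, 0, 0, -0.002, 0, 0, 0, 0, -0.001, 0, 0]
}}

```text
t: 26.6
position: [0.6477, 0.0807, 0.0256]
orientation: [[0.261, -0.959, -0.107], [-0.964, -0.265, 0.015], [-0.043, 0.099, -0.994]]
wrist_force: [-0.2, -0.0, -0.3]
finger_gap: 0.194
```

Emit:
{"name": "send_rows", "arguments": {
  "commands": [0, 0, -0.0015, 0, 0, 0, 0, -0.001, 0, 0]
}}

```text
t: 26.77
position: [0.6479, 0.081, 0.0233]
orientation: [[0.262, -0.959, -0.106], [-0.964, -0.265, 0.015], [-0.043, 0.098, -0.994]]
wrist_force: [0.4, 1.2, -0.1]
finger_gap: 0.196
```

Emit:
{"name": "send_rows", "arguments": {
  "commands": [0, 0, -0.0015, 0, 0]
}}

```text
t: 26.85
position: [0.6484, 0.0812, 0.0227]
orientation: [[0.262, -0.959, -0.105], [-0.964, -0.265, 0.015], [-0.043, 0.097, -0.994]]
wrist_force: [-1.4, 0.6, 12.3]
finger_gap: 0.2
```

Contact reads 12 N. I'll release and rise, then look at everything.

Emit:
{"name": "send_rows", "arguments": {
  "commands": [0, 0, 0, 0, 0.3, 0, 0, 0, 0, 0.45, 0, 0, 0, 0, 0.6, 0, 0, 0.01, 0, 0.7, 0, 0, 0.025, 0, 0.7, 0, 0, 0.035, 0, 0.7, -0.015, 0, 0.035, 0, 0.7, -0.03, 0, 0.035, 0, 0.7, -0.03, 0, 0.03, 0, 0.7, -0.01, 0, 0, 0, 0.7]
}}

```text
t: 27.68
position: [0.5639, 0.0804, 0.195]
orientation: [[0.261, -0.959, -0.107], [-0.964, -0.264, 0.015], [-0.043, 0.099, -0.994]]
wrist_force: [-0.8, 0.2, 0.1]
finger_gap: 0.701
```

Emit:
{"name": "send_rows", "arguments": {
  "commands": [0, 0, 0, 0, 0.7, 0, 0, 0, 0, 0.7]
}}

```text
t: 27.85
position: [0.5625, 0.0806, 0.1984]
orientation: [[0.261, -0.96, -0.103], [-0.964, -0.264, 0.015], [-0.041, 0.095, -0.995]]
wrist_force: [-0.5, -0.3, 0.4]
finger_gap: 0.7
```

```bash
python3 -c "
from wf import *
run('w18.png',[('column',(.648,.081),.004),('tray_small_round',(.648,.081)),('tower',(.464,-.0936),.004),('silo',(.402,.263),.004)])
_,a=snap('side','s2.png'); _,b=snap('scene','c2.png'); w=last('wrist','v_w18.png')
side=cv2.resize(a[100:420,180:460],None,fx=1.4,fy=1.4); 
cv2.imwrite('pics/final.png',np.hstack([cv2.resize(w,(400,300)),cv2.resize(a[130:400,190:470],(311,300))])[:,:,::-1])
for c in ['scene','side']:
  imaging.camera(c)
  for n,z in [('jar',.037),('paint_pot',.021)]:
    for x in finder.boxes_of(c,n)[:1]: print(c,n,np.round(x['centre']),at(c,x['centre'],z).round(3)[:2])
"
```

```text
t 27.85 tcp [0.5625 0.0806 0.1984] toolx deg -74.8 gap 0.7
wrist column xy [0.6522 0.0792] yaw 358.6 IoU 0.173
wrist tray_small_round xy [0.6475 0.0803] yaw 6.9 IoU 0.645
wrist tower xy [ 0.4243 -0.0654] yaw 85.2 IoU 0.038
wrist silo xy [0.4025 0.2641] yaw 355.3 IoU 0.901
scene jar [204. 484.] [0.453 0.501]
scene paint_pot [271. 104.] [ 0.496 -0.486]
side jar [144. 215.] [0.456 0.495]
side paint_pot [387. 402.] [ 0.504 -0.482]
```

View pics/final.png

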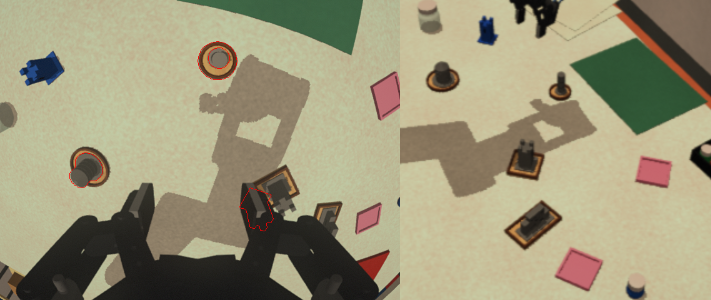

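All four models stand upright in their trays, and the jar and pot have not moved, so I'm handing in.

```bash
python3 -c "
from h import *
print(ticket.close_job())"
```

```text
the job is handed in; nothing more can be done
None
```

I packed all four models into their own wooden trays and handed the job in about 28 s into the run. The blue tower and the pink trays were left alone. The hand-in reported no verdict.

**Last checks**
- **Tower:** about 4 mm off its tray's centre and within about 1° of its sides. This is from just after release; in the final picture a finger hid it, so that fit failed.
- **Wall:** within about 3 mm of the centre and 1–2° of the tray's sides, also measured just after release.
- **Silo:** about 2 mm off centre.
- **Column:** its silhouette fit failed in the final picture. I judged it from the picture, where it stands upright inside its tray, and from the gripper position at release, about 1 mm off centre.
- **Jar and paint pot:** in the last pictures both stand upright. The network's positions for them differ by up to about 18 mm from the first pictures. I put that down to its scatter, since the arm never came near them.

**What went wrong along the way**
- The first silo grip slid up onto the cone roof, with about 30 N upward on the wrist. I reopened and regripped lower.
- The tool's tilt drifted to about 6°, which the moves can't correct. Each model was carried at nearly the tilt it was gripped at and lowered until the wrist force showed floor contact (8–17 N) before release.

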